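# Start the tube shaker on the yellow programme

### The arm

A 7-joint arm with a two-finger parallel gripper is mounted at the origin on a cart in front of the work surface, level with it; the furniture and walls round the work are solid. World frame = base frame: x ahead of the robot, y to its left, z up, the work surface at z = 0. Lengths are in m, angles in rad, forces in N, time in s.
With the tool pointing down it reaches from about 0.375 to 0.925 m from the base axis. Payload 3.1 kg.
Tool frame: the origin (TCP) lies midway between the tips of the shut fingers; the grasp point (between the pads) lies 19 mm behind it; x points along the fingers, y is the direction in which the jaws open and shut, and the axes are right-handed (so a half turn about x gives the same grasp; the last joint's range is limited). The gripper opens to 85 mm and grips with 20 to 120 N. Pads are 22 mm wide; open, the fingers measure 114 mm over their backs; the gripper's body (76 mm by 85 mm) begins 54 mm behind the grasp point. The pads swing forward as they close: fully open they stand 13 mm farther back than shut.
Start: joints at [1.175, 0.383, 0.044, 1.598, -0.018, 1.161, -0.05], TCP at [0.191, -0.621, 0.231] pointing down, gripper open.
Joint ranges: [-2.61, 2.61], [-0.41, 2.15], [-1.48, 1.57], [0, 2.5], [-1.57, 4.71], [0.05, 1.97], [-2.85, 2.85]. Speed limits (rad/s): [2.79, 2.79, 3.14, 3.14, 3.14, 3.14, 3.14].

### API

Orientations are given as [roll, pitch, yaw] about the fixed x, y, z axes, in that order (R = Rz(yaw) Ry(pitch) Rx(roll)).
In Python, from workcell import readout, cams, job_done gives the robot as it stands.
- The arm moves only by the shell command python3 -m jog 'ROWS'. ROWS is JSON, a list of rows, each an object with "claw": the finger opening in m, from 0 to 0.0854; "dp": the shift along the tool's x, y, z in m, a list of three; "rotation": the turn, a rotation vector about the tool's x, y, z in degrees, a list of three. A call has exactly 10 rows; each row is the pose to reach, as a shift and turn from the pose measured when the call began, along the tool's axes at that moment; what a row does not reach only later rows make up. A row lasts 1/12 s, in which the tool goes at most 41.7 mm and 7.16 degrees, less where a joint would pass 70% of its speed; a pose out of reach is approached as far as the arm can. A call with a gripper value outside its range is refused whole. The fingers move at their own pace and stop on an object; the grip force is fixed at half the most. Time passes only in rows, so rows that repeat a pose let the fingers close, or fill a call up. It gives the time, the measured TCP pose, the force and the opening at its end, in the units of the state.
- readout.observe(): the state, without advancing time (a new reading comes with each control period).
- cams.capture(name): name is "scene" or "top" or "wrist"; returns (picture, depth): 420x560x3 uint8, red, green, blue; 420x560 float32, m along the optical axis (not along the pixel's ray), 0 where there is no reading.
- cams.get_calibration(name): a dict with "intrinsics" (3x3 intrinsics, pixels), "T" (4x4, takes a point from camera to world coordinates); the wrist camera has in their place "hand_eye" (4x4, takes a point from camera to tool coordinates, whose origin is the TCP and whose axes are the tool frame's). Camera axes: x right, y up, looking along -z (the intrinsics and any distortion apply to the point x, -y, -z); pixel columns grow to the right and rows downward; lengths in m; the calibration is good to about 2 mm. The wrist camera is an equidistant fisheye: a pixel r from the principal point sees the ray r / f radians off the axis. A picture is of the moment at which its call begins: read the wrist's pose just before it. get_calibration takes no time and is no camera call.
- job_done(): hands the job in, once; it reports no verdict.
The state is a dict: "time": time; "qpos": joint angles; "joint_velocities": joint speeds; "tau": joint torques, N m; "tcp_pos": TCP position; "ee_rot": TCP orientation; "ft_force": force on the tool from outside, world axes, zero at the start; "moment": the same for the moment, N m; "grip_width": finger opening in m.
Only numpy, scipy, OpenCV 4.12 (cv2) and the standard library are available. Lean on these libraries where they do the work, as an engineer would, in place of code of your own. Each camera call takes 0.05 s, during which the arm holds its last target.

### The job

Start the small tube shaker on its yellow programme, pressing with the closed fingertips and in this order: switch it on by pressing down the raised near half of the black rocker, then push the square yellow key all the way down, where it stays, then push the round green start button fully in and let it spring back. Leave the red and blue keys up, and pick nothing up: the tubes stay in their wells, and the cup, forceps and bottle stay where they are.

Things in the scene. Friction and masses are not known exactly. Their poses are not given: they have to be found in the camera images.
- shaker: White tube shaker fixed to the bench, 185 (x) x 160 (y) mm; origin under its middle at bench height, z up, -x its front, turned roughly to the robot. Grey panel 50 mm high in front: front row at x = -55 mm (rocker y = +46, start y = -46 mm), rear row at x = -2 mm (red, yellow, blue key in any order, y = +46, 0, -46 mm). Behind: block 70 mm high, tubes at x = +57 mm, tops 101 mm.
- rocker (a joint): Angle of the black rocker paddle (26 mm wide in y, 44 mm long in x) about its pivot, across its middle along the shaker's y, 58 mm above the bench. About 0 = off: near (front, -x) half raised, its end 8 mm above the pivot. 0.36 rad = on: near half level, far half raised. No spring: it stays where it is left; 2 to 4 N on the near half turns it.
- rocker_near (a point): Point on the top face of the rocker's near half, 15 mm in front of the pivot, in the middle of its width: press here, straight down; it sinks about 5 mm. Moves with the rocker.
- key_yellow (a joint): Travel of the yellow programme key: 0 = up, 0.006 m = fully down. No spring: it stays down; about 3 N moves it.
- key_yellow_top (a point): Middle of the top face of the square yellow key (24 x 26 mm), 66 mm above the bench when up; still 6 mm clear of its black surround (36 x 40 mm) when down. Moves with the key.
- key_red (a joint): Travel of the red programme key, made as the yellow one (0 = up, 0.006 m = down, stays down). To be left up.
- key_red_top (a point): Middle of the top face of the red key. Moves with the key.
- key_blue (a joint): Travel of the blue programme key, made as the yellow one (0 = up, 0.006 m = down, stays down). To be left up.
- key_blue_top (a point): Middle of the top face of the blue key. Moves with the key.
- start (a joint): Travel of the green start button: 0 = out, 0.006 m = fully in. Springs back when released; 1.5 N begins to move it, 5 N holds it fully in.
- start_top (a point): Middle of the top face of the round green start button (28 mm across), 66 mm above the bench when out. Moves with the button.
- tube_a: Loose blood tube with red cap, 16 x 16 x 81 mm, standing in a shaker well; origin at the middle of its foot, 20 mm above the bench. Leave it.
- tube_b: Loose blood tube with purple cap, the same size, standing in the middle well. Leave it.
- tube_c: Loose blood tube with yellow cap, the same size, standing in a shaker well. Leave it.
- cup: Loose specimen cup with orange lid, 52 x 52 x 56 mm, on the bench to the left of the shaker's panel; origin at the middle of its foot. Leave it.
- tweezers: Loose steel forceps, 126 x 17 x 7 mm, lying on the bench to the right of the shaker; origin at the middle of the underside. Leave them.
- stain: Loose small brown dropper bottle with black cap, 38 x 38 x 110 mm, on the bench behind the shaker; origin at the middle of its foot. Leave it.

How it is judged:
On the way, in this order (a step that is already met when the one before it is completed fails the run):
1. the rocker is switched on (value of joint rocker above 0.29 rad), for 0.1 s.
2. the yellow key is down (value of joint key_yellow above 0.0045 m), for 0.1 s.
3. the start button is pressed in (value of joint start above 0.0045 m), for 0.1 s.
At the end, for the whole second after the job is handed in: Rocker on (over 0.29 of 0.36 rad), yellow key down (over 4.5 of 6 mm), red and blue keys up (under 2 mm), start button, pressed last (over 4.5 of 6 mm), sprung back (under 1.5 mm); tubes within 12 mm and cup, forceps, bottle within 20 mm of where they were (value of joint rocker above 0.29 rad and value of joint key_yellow above 0.0045 m and value of joint each of key_red, key_blue below 0.002 m and value of joint start below 0.0015 m and distance of each of tube_a, tube_b, tube_c from where it was at the start of the episode below 0.012 m and distance of each of cup, tweezers, stain from where it was at the start of the episode below 0.02 m); the robot touches nothing.
It fails at once if the red or the blue key was pressed (value of joint any of key_red, key_blue above 0.003 m).
It fails at once if the yellow key was pressed before the shaker was switched on (value of joint key_yellow above 0.003 m and value of joint rocker below 0.2 rad).
It fails at once if start was pressed before the yellow key was down (value of joint start above 0.003 m and (value of joint key_yellow below 0.003 m or value of joint rocker below 0.2 rad)).
It fails at once if a tube was lifted or knocked (distance of any of tube_a, tube_b, tube_c from where it was at the start of the episode above 0.02 m).
It fails at once if the cup, forceps or bottle was lifted or shifted (distance of any of cup, tweezers, stain from where it was at the start of the episode above 0.03 m).
It also fails if it takes over 38 s, if anything falls off the work surface, if the arm or the gripper's body presses on something with over 40 N, if the wrist force passes 120 N, or if a joint passes its speed limit or range.

## Working session

There is one attempt and no reset: what is moved stays moved. The work goes in short steps, Python scripts to look and compute and a shell command to move; the robot and the scene stay as the last step left them, time stands still between calls to the robot, and variables do not carry over. Pictures are saved under pics/ and viewed, and the job is handed in when it is done.

```bash
ls; mkdir -p pics
python3 - <<'E'
from workcell import readout, cams
import cv2, numpy as np
s=readout.observe()
for k,v in s.items(): print(k,np.round(v,4))
for n in ["scene","top"]:
    p,d=cams.capture(n); cv2.imwrite(f"pics/{n}0.png",p[:,:,::-1]); np.save(f"pics/{n}0.npy",d)
    c=cams.get_calibration(n); print(n,{k:np.round(v,4).tolist() if not isinstance(v,str) else v for k,v in c.items()})
print(cams.get_calibration("wrist"))
E
```

```text
pics
time 0.0
qpos [ 1.1752  0.3839  0.0438  1.5996 -0.0179  1.1612 -0.0499]
joint_velocities [-0.0014 -0.001  -0.0002 -0.0015  0.0003 -0.0013 -0.0011]
tau [ 5.00000e-04 -4.33464e+01  1.02450e+00 -2.49515e+01  1.04000e-02
  1.14000e-02  0.00000e+00]
tcp_pos [ 0.1904 -0.6205  0.2298]
ee_rot [-1.5094  1.5681  1.9301]
ft_force [0.4418 0.1741 0.3262]
moment [0.0724 0.0011 0.0181]
grip_width 0.0853
scene {'intrinsics': [[476.1185, 0.0, 277.0358], [0.0, 476.1185, 205.5262], [0.0, 0.0, 1.0]], 'T': [[0.8617, 0.3557, -0.3619, 0.2856], [-0.5074, 0.6035, -0.6151, -0.8118], [-0.0004, 0.7136, 0.7005, 0.6796], [0.0, 0.0, 0.0, 1.0]]}
top {'intrinsics': [[481.3344, 0.0, 278.5346], [0.0, 481.3344, 209.8978], [0.0, 0.0, 1.0]], 'T': [[0.0073, 0.9912, -0.1322, 0.4409], [-0.9999, 0.0089, 0.0116, -0.2931], [0.0127, 0.1321, 0.9911, 1.0561], [0.0, 0.0, 0.0, 1.0]]}
{'intrinsics': array([[325.1922621 ,   0.        , 282.19206897],
       [  0.        , 325.1922621 , 208.37278755],
       [  0.        ,   0.        ,   1.        ]]), 'hand_eye': array([[-1.08390016e-05,  2.88155404e-01, -9.57583658e-01,
        -1.42814981e-01],
       [ 9.99999357e-01,  1.08863584e-03,  3.16272426e-04,
         9.19688249e-04],
       [ 1.13359550e-03, -9.57583040e-01, -2.88155231e-01,
        -7.41876658e-02],
       [ 0.00000000e+00,  0.00000000e+00,  0.00000000e+00,
         1.00000000e+00]])}
```

View pics/scene0.png

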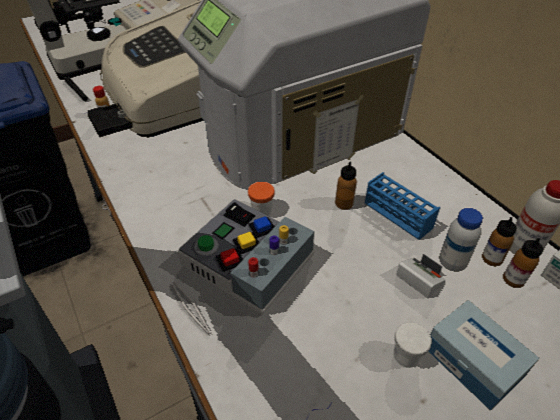

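View pics/top0.png

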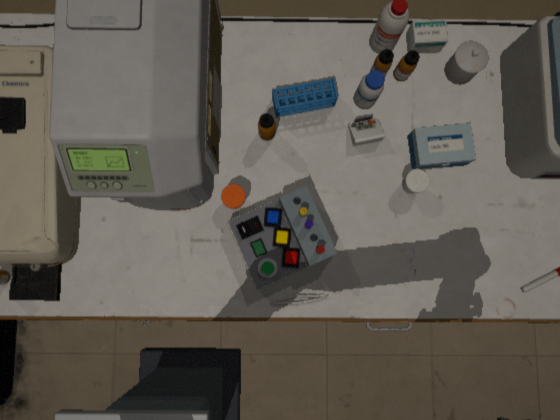

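```bash
cat > h.py <<'E'
import numpy as np,cv2
from workcell import readout,cams
def ray(n,u,v,z):
    c=cams.get_calibration(n);K=c["intrinsics"];T=np.array(c["T"])
    d=np.array([(u-K[0,2])/K[0,0],-(v-K[1,2])/K[1,1],-1.]);d=T[:3,:3]@d
    o=T[:3,3];return o+d*(z-o[2])/d[2]
E
python3 - <<'E'
from h import *
for n in ["scene","top"]:
    im=cv2.imread(f"pics/{n}0.png");hsv=cv2.cvtColor(im,cv2.COLOR_BGR2HSV)
    for nm,lo,hi,z in [("yellow",20,33,.066),("green",60,85,.066),("blue",105,122,.066),("red",0,6,.066)]:
        m=cv2.inRange(hsv,(lo,150,60),(hi,255,255))
        N,l,st,ce=cv2.connectedComponentsWithStats(m)
        for i in range(1,N):
            if st[i,4]>25:
                u,v=ce[i]
                if 170<u<345 and 170<v<310: print(n,nm,st[i].tolist(),np.round(ce[i],1),np.round(ray(n,u,v,z),4))
im=cv2.imread("pics/top0.png")[170:310,215:350];cv2.imwrite("pics/tz.png",cv2.resize(im,None,fx=4,fy=4,interpolation=cv2.INTER_CUBIC))
im=cv2.imread("pics/scene0.png")[170:345,160:340];cv2.imwrite("pics/sz.png",cv2.resize(im,None,fx=3.4,fy=3.4,interpolation=cv2.INTER_CUBIC))
E
```

```text
scene yellow [279, 225, 10, 14, 103] [283.6 231.8] [ 0.5792 -0.3351  0.066 ]
scene yellow [237, 232, 19, 17, 223] [246.  239.8] [ 0.5142 -0.3182  0.066 ]
scene green [215, 225, 16, 11, 53] [222.6 230.1] [ 0.4894 -0.2775  0.066 ]
scene blue [254, 217, 17, 15, 154] [261.3 222.8] [ 0.5563 -0.2965  0.066 ]
scene red [221, 248, 18, 15, 163] [229.7 255.5] [ 0.4746 -0.3353  0.066 ]
scene red [249, 257, 9, 15, 76] [252.4 262.6] [ 0.5    -0.3676  0.066 ]
top yellow [300, 207, 7, 9, 49] [303.  210.8] [ 0.5715 -0.3555  0.066 ]
top yellow [276, 230, 12, 14, 159] [281.5 236.7] [ 0.5173 -0.3111  0.066 ]
top blue [267, 210, 12, 14, 139] [272.5 216.5] [ 0.5591 -0.2923  0.066 ]
top red [317, 246, 8, 7, 45] [320.2 249. ] [ 0.4926 -0.3908  0.066 ]
top red [285, 251, 12, 13, 129] [291.1 256.7] [ 0.4765 -0.331   0.066 ]
```

View pics/tz.png

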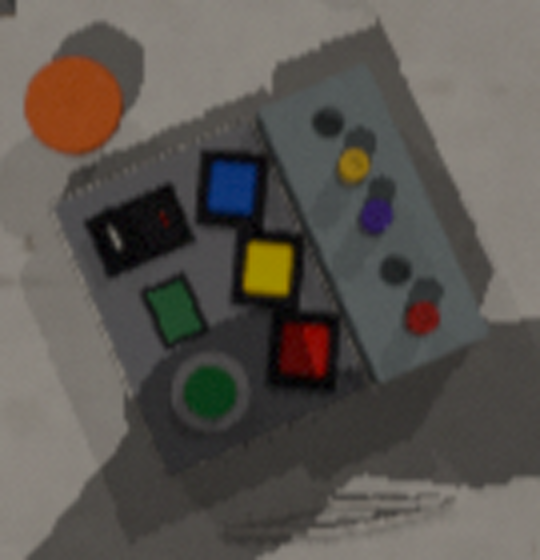

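View pics/sz.png

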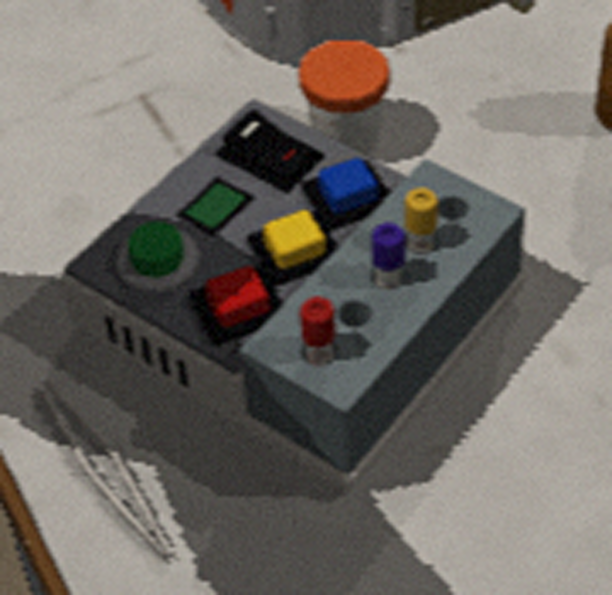

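```bash
cat >> h.py <<'E'
from scipy.spatial.transform import Rotation as Ro
ys=np.array([.0826,.0387,0]);ys/=np.linalg.norm(ys);xs=np.array([ys[1],-ys[0],0]);Y=np.array([.5173,-.3111,.066])
P=dict(yellow=Y,start=Y-.053*xs-.046*ys,near=Y-.068*xs+.046*ys-[0,0,.002])
def tool():
    s=readout.observe();return np.array(s["tcp_pos"]),Ro.from_euler("xyz",s["ee_rot"]).as_matrix(),s
def goal(p):
    t,R,s=tool()
    print("t",round(s["time"],2),"tcp",np.round(t,4),"F",np.round(s["ft_force"],2),"g",round(s["grip_width"],4))
    print("dp mm",np.round(R.T@(np.array(p)-t)*1000,1))
    # desired: tool x down, tool y along +-xs or ys
    for nm,ay in [("y=xs",xs),("y=-xs",-xs),("y=ys",ys),("y=-ys",-ys)]:
        x=np.array([0,0,-1.]);D=np.stack([x,ay,np.cross(x,ay)],1)
        print(nm,np.round(np.degrees(Ro.from_matrix(R.T@D).as_rotvec()),1))
    return t,R
E
python3 - <<'E'
from h import *
print(P, np.round(ray("top",267.5,267.75,.066),4))
t,R=goal([P["near"][0],P["near"][1],.20]);print(np.round(R,3))
E
```

```text
{'yellow': array([ 0.5173, -0.3111,  0.066 ]), 'start': array([ 0.45315919, -0.2826227 ,  0.066     ]), 'near': array([ 0.5301047 , -0.23000722,  0.064     ])} [ 0.4536 -0.283   0.066 ]
t 0.1 tcp [ 0.1905 -0.6206  0.23  ] F [ 0.6   0.53 -0.62] g 0.0857
dp mm [  30.6 -273.6 -439.3]
y=xs [-8.  -0.   0.1]
y=-xs [172.    0.2   0. ]
y=ys [-98.   -0.1   0.1]
y=-ys [82.   0.1  0.1]
[[-0.001  0.293 -0.956]
 [ 0.002 -0.956 -0.293]
 [-1.    -0.002  0.   ]]
```

Run:
```python
from h import *
pts=[]
for n in ["top","scene"]:
    d=np.load(f"pics/{n}0.npy");c=cams.get_calibration(n);K=c["intrinsics"];T=np.array(c["T"])
    v,u=np.mgrid[0:420,0:560]
    p=np.stack([(u-K[0,2])/K[0,0]*d,-(v-K[1,2])/K[1,1]*d,-d],-1)@T[:3,:3].T+T[:3,3]
    pts.append(p[d>0])
p=np.concatenate(pts)
near=P["near"]
m=(p[:,2]>.11)&(p[:,0]>.45)&(p[:,1]>-.4)&(p[:,1]<.1)&(p[:,0]<.95)
q=p[m]
for zl in np.arange(.11,.6,.05):
    w=q[(q[:,2]>zl)&(q[:,2]<zl+.05)]
    if len(w): 
        i=np.argsort(np.hypot(*(w[:,:2]-near[:2]).T))[:3]; print(round(zl,2),len(w),np.round(np.percentile(w,[2,98],axis=0),3).tolist(),"nearest",np.round(w[i],3).tolist())
```

```text
0.11 4902 [[0.577, -0.178, 0.111], [0.938, -0.011, 0.159]] nearest [[0.6, -0.155, 0.142], [0.595, -0.15, 0.125], [0.6, -0.154, 0.135]]
0.16 5224 [[0.577, -0.177, 0.161], [0.939, -0.02, 0.209]] nearest [[0.599, -0.155, 0.168], [0.589, -0.147, 0.197], [0.602, -0.157, 0.194]]
0.21 5036 [[0.572, -0.178, 0.211], [0.939, -0.045, 0.259]] nearest [[0.592, -0.175, 0.26], [0.591, -0.174, 0.253], [0.591, -0.174, 0.255]]
0.26 11910 [[0.568, -0.178, 0.262], [0.925, 0.035, 0.309]] nearest [[0.593, -0.177, 0.264], [0.591, -0.173, 0.26], [0.595, -0.177, 0.261]]
0.31 29034 [[0.61, -0.176, 0.312], [0.884, 0.038, 0.359]] nearest [[0.628, -0.159, 0.313], [0.635, -0.167, 0.31], [0.634, -0.165, 0.31]]
0.36 3310 [[0.778, -0.106, 0.36], [0.854, 0.039, 0.368]] nearest [[0.762, -0.096, 0.361], [0.769, -0.097, 0.361], [0.772, -0.097, 0.362]]
```

```bash
python3 -m jog '[{"claw":0,"dp":[0,-12,-20],"rotation":[4,0,0]}]' 2>&1 | tail -3
```

```text
invalid input
```

```bash
python3 -m jog '[{"claw":0,"dp":[0,-0.01,-0.016],"rotation":[3,0,0]},{"claw":0,"dp":[0,-0.025,-0.04],"rotation":[8,0,0]},{"claw":0,"dp":[0,-0.042,-0.068],"rotation":[13,0,0]},{"claw":0,"dp":[0,-0.06,-0.096],"rotation":[18,0,0]},{"claw":0,"dp":[0,-0.078,-0.124],"rotation":[24,0,0]},{"claw":0,"dp":[0,-0.096,-0.152],"rotation":[30,0,0]},{"claw":0,"dp":[0,-0.114,-0.182],"rotation":[36,0,0]},{"claw":0,"dp":[0,-0.13,-0.21],"rotation":[42,0,0]},{"claw":0,"dp":[0,-0.145,-0.232],"rotation":[46,0,0]},{"claw":0,"dp":[0,-0.155,-0.248],"rotation":[50,0,0]}]'
python3 - <<'E'
from h import *
goal([P["near"][0],P["near"][1],.18]);print(np.round(readout.observe()["qpos"],2))
E
```

```text
time: 0.93
tcp_pos: [0.3843, -0.396, 0.2298]
ee_rot: [-0.807, 1.566, 1.76]
ft_force: [-0.2, 0.6, -0.4]
grip_width: 0.0002
t 0.93 tcp [ 0.3843 -0.396   0.2298] F [-0.15  0.58 -0.35] g 0.0002
dp mm [  50.4 -218.4  -32.5]
y=xs [-58.    0.1   0.3]
y=-xs [ 1.22e+02  3.00e-01 -1.00e-01]
y=ys [-148.    -0.2    0.3]
y=-ys [32.   0.2  0.1]
[ 0.73  0.2  -0.    1.84 -0.    1.11 -1.42]
```

```bash
python3 -m jog '[{"claw":0,"dp":[0.003,-0.015,-0.002],"rotation":[2,0,0]},{"claw":0,"dp":[0.008,-0.04,-0.006],"rotation":[6,0,0]},{"claw":0,"dp":[0.015,-0.07,-0.010],"rotation":[10,0,0]},{"claw":0,"dp":[0.025,-0.10,-0.015],"rotation":[15,0,0]},{"claw":0,"dp":[0.035,-0.13,-0.02],"rotation":[20,0,0]},{"claw":0,"dp":[0.045,-0.16,-0.024],"rotation":[25,0,0]},{"claw":0,"dp":[0.055,-0.185,-0.028],"rotation":[29,0,0]},{"claw":0,"dp":[0.065,-0.205,-0.031],"rotation":[32,0,0]},{"claw":0,"dp":[0.075,-0.2184,-0.0325],"rotation":[32,0.2,0.1]},{"claw":0,"dp":[0.08,-0.2184,-0.0325],"rotation":[32,0.2,0.1]}]'
python3 - <<'E'
from h import *
t,R=goal([P["near"][0],P["near"][1],.064]);print(np.round(readout.observe()["qpos"],2))
p,d=cams.capture("wrist");cv2.imwrite("pics/w1.png",p[:,:,::-1]);np.savez("pics/w1.npz",t=t,R=R,d=d)
p,d=cams.capture("top");cv2.imwrite("pics/t1.png",p[:,:,::-1])
c=cams.get_calibration("wrist");K=c["intrinsics"];H=np.array(c["hand_eye"])
# expected pixels
im=cv2.imread("pics/w1.png")
for k,q in {**P,"tip":t}.items():
    l=R.T@(q-t);cc=np.linalg.inv(H)@np.append(l,1);a=np.array([cc[0],-cc[1],-cc[2]]);th=np.arctan2(np.hypot(a[0],a[1]),a[2]);r=K[0,0]*th;ph=np.arctan2(a[1],a[0])
    u,v=K[0,2]+r*np.cos(ph),K[1,2]+r*np.sin(ph);print(k,round(u,1),round(v,1));cv2.drawMarker(im,(int(round(u)),int(round(v))),(255,0,255),0,12,1)
cv2.imwrite("pics/w1m.png",im)
E
```

```text
time: 1.77
tcp_pos: [0.5316, -0.2246, 0.1486]
ee_rot: [-0.177, 1.567, 1.84]
ft_force: [-0.9, 0.4, -0.4]
grip_width: 0.0001
t 1.77 tcp [ 0.5316 -0.2246  0.1486] F [-0.95  0.38 -0.38] g 0.0001
dp mm [84.5  3.7 -4.6]
y=xs [-89.6   0.1   0.2]
y=-xs [90.4  0.2 -0.1]
y=ys [-1.796e+02 -1.000e-01  4.000e-01]
y=-ys [0.4 0.2 0. ]
[ 0.39  0.34 -0.07  1.85  0.02  0.96 -2.39]
yellow 355.5 117.9
start 410.5 192.6
near 288.3 210.2
tip 283.8 269.5
```

View pics/w1m.png

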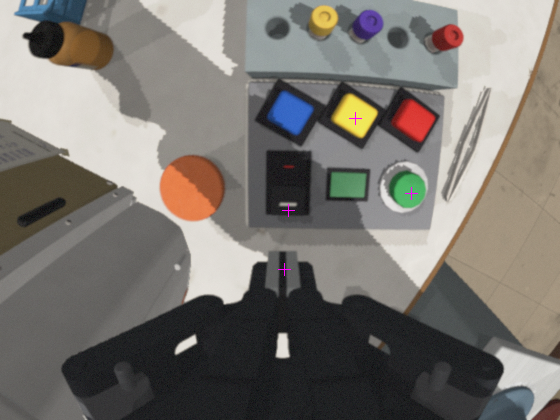

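View pics/t1.png

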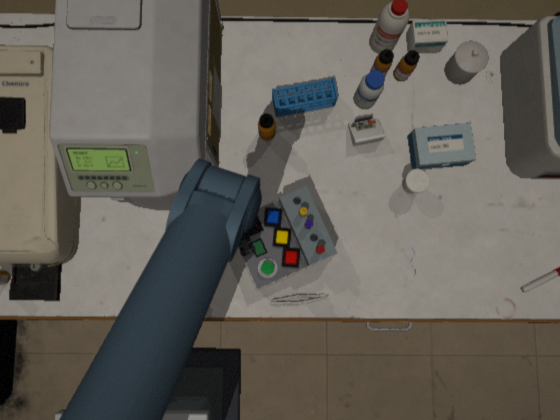

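Run:
```python
from h import *
d0=np.load("pics/top0.npy");_,d=cams.capture("top")
np.save("pics/t1d.npy",d)
c=cams.get_calibration("top");K=c["intrinsics"];T=np.array(c["T"])
v,u=np.mgrid[0:420,0:560]
f=lambda d:np.stack([(u-K[0,2])/K[0,0]*d,-(v-K[1,2])/K[1,1]*d,-d],-1)@T[:3,:3].T+T[:3,3]
p=f(d);arm=(d0-d>.03)&(d>0)&(u>150)&(v<300)
a=p[arm]
for zl in np.arange(.1,.7,.05):
    w=a[(a[:,2]>zl)&(a[:,2]<zl+.05)]
    if len(w)>5: print(round(zl,2),len(w),np.round([w.min(0),w.max(0)],3).tolist())
q=f(d0)[(d0>0)];
for x0 in np.arange(.5,.8,.03):
    w=q[(q[:,0]>x0)&(q[:,0]<x0+.03)&(q[:,1]>-.3)&(q[:,1]<.05)&(q[:,2]>.15)]
    if len(w): print("mach x",round(x0,2),"ymin",w[:,1].min().round(3),"z of those with y<-.1",np.round(w[w[:,1]<-.1][:,2].max() if (w[:,1]<-.1).any() else 0,3),"zmax",w[:,2].max().round(3))
Z=Y-.0905*xs-[0,0,.016];print("front mid panel",Z)
```

```text
0.2 175 [[0.471, -0.265, 0.2], [0.508, -0.237, 0.25]]
0.25 73 [[0.489, -0.266, 0.25], [0.524, -0.241, 0.3]]
0.3 18 [[0.498, -0.264, 0.303], [0.516, -0.248, 0.323]]
0.45 976 [[0.454, -0.281, 0.453], [0.58, -0.181, 0.5]]
0.5 5191 [[0.417, -0.274, 0.5], [0.571, -0.167, 0.55]]
0.55 4088 [[0.415, -0.237, 0.55], [0.492, -0.167, 0.6]]
0.6 89 [[0.417, -0.2, 0.6], [0.424, -0.18, 0.605]]
mach x 0.56 ymin -0.169 z of those with y<-.1 0.294 zmax 0.296
mach x 0.59 ymin -0.175 z of those with y<-.1 0.328 zmax 0.331
mach x 0.62 ymin -0.175 z of those with y<-.1 0.354 zmax 0.355
mach x 0.65 ymin -0.176 z of those with y<-.1 0.357 zmax 0.357
mach x 0.68 ymin -0.176 z of those with y<-.1 0.359 zmax 0.359
mach x 0.71 ymin -0.176 z of those with y<-.1 0.359 zmax 0.36
mach x 0.74 ymin -0.176 z of those with y<-.1 0.36 zmax 0.361
mach x 0.77 ymin -0.176 z of those with y<-.1 0.362 zmax 0.363
mach x 0.8 ymin -0.175 z of those with y<-.1 0.364 zmax 0.368
front mid panel [ 0.47890399 -0.22914882  0.05      ]
```

```bash
python3 -m jog '[{"claw":0,"dp":[0.005,0.002,-0.003],"rotation":[0.4,0.2,0]},{"claw":0,"dp":[0.012,0.0037,-0.0046],"rotation":[0.4,0.2,0]},{"claw":0,"dp":[0.02,0.0037,-0.0046],"rotation":[0.4,0.2,0]},{"claw":0,"dp":[0.03,0.0037,-0.0046],"rotation":[0.4,0.2,0]},{"claw":0,"dp":[0.04,0.0037,-0.0046],"rotation":[0.4,0.2,0]},{"claw":0,"dp":[0.05,0.0037,-0.0046],"rotation":[0.4,0.2,0]},{"claw":0,"dp":[0.058,0.0037,-0.0046],"rotation":[0.4,0.2,0]},{"claw":0,"dp":[0.064,0.0037,-0.0046],"rotation":[0.4,0.2,0]},{"claw":0,"dp":[0.067,0.0037,-0.0046],"rotation":[0.4,0.2,0]},{"claw":0,"dp":[0.067,0.0037,-0.0046],"rotation":[0.4,0.2,0]}]'
python3 - <<'E'
from h import *
t,R=goal([P["near"][0],P["near"][1],.064])
p,d=cams.capture("wrist");cv2.imwrite("pics/w2.png",p[:,:,::-1])
E
```

```text
time: 2.75
tcp_pos: [0.5265, -0.2361, 0.0815]
ee_rot: [1.813, 1.567, -2.468]
ft_force: [0.1, -0.0, 0.0]
grip_width: -0.0
t 2.75 tcp [ 0.5265 -0.2361  0.0815] F [ 0.11 -0.04  0.03] g -0.0
dp mm [17.5 -5.9  4. ]
y=xs [-90.4   0.1  -0.2]
y=-xs [89.6 -0.2 -0.1]
y=ys [ 1.796e+02 -3.000e-01  1.000e-01]
y=-ys [-0.4 -0.  -0.2]
```

View pics/w2.png

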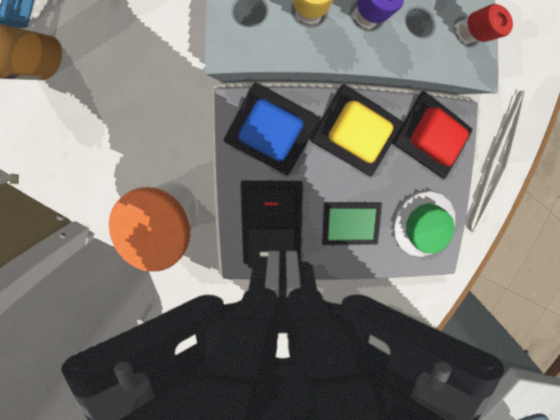

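```bash
python3 -m jog '[{"claw":0,"dp":[0.002,-0.003,0.002],"rotation":[0,0,0]},{"claw":0,"dp":[0.004,-0.0059,0.004],"rotation":[-0.4,0,-0.2]},{"claw":0,"dp":[0.006,-0.0059,0.004],"rotation":[-0.4,0,-0.2]},{"claw":0,"dp":[0.008,-0.0059,0.004],"rotation":[-0.4,0,-0.2]},{"claw":0,"dp":[0.01,-0.0059,0.004],"rotation":[-0.4,0,-0.2]},{"claw":0,"dp":[0.012,-0.0059,0.004],"rotation":[-0.4,0,-0.2]},{"claw":0,"dp":[0.012,-0.0059,0.004],"rotation":[-0.4,0,-0.2]},{"claw":0,"dp":[0.012,-0.0059,0.004],"rotation":[-0.4,0,-0.2]},{"claw":0,"dp":[0.012,-0.0059,0.004],"rotation":[-0.4,0,-0.2]},{"claw":0,"dp":[0.012,-0.0059,0.004],"rotation":[-0.4,0,-0.2]}]'
python3 - <<'E'
from h import *
t,R=goal([P["near"][0],P["near"][1],.064])
p,d=cams.capture("wrist");cv2.imwrite("pics/w3.png",p[180:330,160:400,::-1].repeat(3,0).repeat(3,1))
E
```

```text
time: 3.63
tcp_pos: [0.5307, -0.2304, 0.0703]
ee_rot: [-2.557, 1.569, -0.549]
ft_force: [-0.2, 0.6, -0.0]
grip_width: 0.0003
t 3.63 tcp [ 0.5307 -0.2304  0.0703] F [-0.15  0.65 -0.04] g 0.0003
dp mm [6.3 0.4 0.6]
y=xs [-90.   -0.1  -0. ]
y=-xs [90.  -0.   0.1]
y=ys [1.8e+02 1.0e-01 2.0e-01]
y=-ys [-0.  -0.1  0.1]
```

View pics/w3.png

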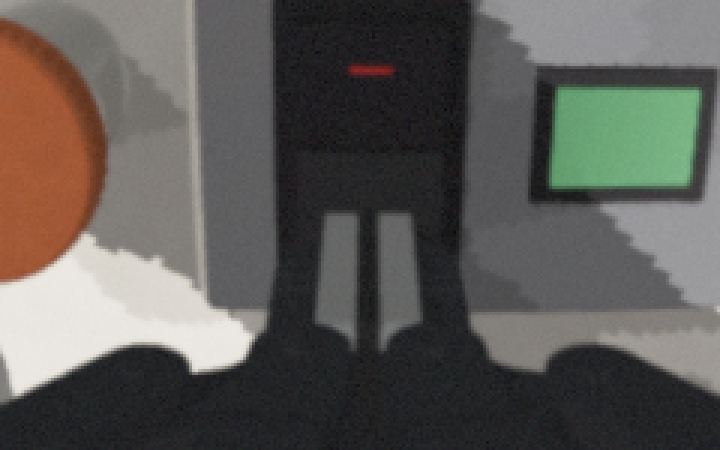

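```bash
python3 -m jog '[{"claw":0,"dp":[0.003,0.0004,0.0006],"rotation":[0,0,0]},{"claw":0,"dp":[0.005,0.0004,0.0006],"rotation":[0,0,0]},{"claw":0,"dp":[0.007,0.0004,0.0006],"rotation":[0,0,0]},{"claw":0,"dp":[0.009,0.0004,0.0006],"rotation":[0,0,0]},{"claw":0,"dp":[0.01,0.0004,0.0006],"rotation":[0,0,0]},{"claw":0,"dp":[0.011,0.0004,0.0006],"rotation":[0,0,0]},{"claw":0,"dp":[0.012,0.0004,0.0006],"rotation":[0,0,0]},{"claw":0,"dp":[0.0125,0.0004,0.0006],"rotation":[0,0,0]},{"claw":0,"dp":[0.0125,0.0004,0.0006],"rotation":[0,0,0]},{"claw":0,"dp":[0.0125,0.0004,0.0006],"rotation":[0,0,0]}]'
python3 - <<'E'
from h import *
t,R=goal([P["near"][0],P["near"][1],.058])
p,d=cams.capture("wrist");cv2.imwrite("pics/w4.png",p[180:330,160:400,::-1].repeat(3,0).repeat(3,1))
E
```

```text
time: 4.52
tcp_pos: [0.5302, -0.2297, 0.0581]
ee_rot: [-2.454, 1.569, -0.446]
ft_force: [-0.9, 2.7, 4.2]
grip_width: -0.0001
t 4.52 tcp [ 0.5302 -0.2297  0.0581] F [-0.87  2.67  4.2 ] g -0.0001
dp mm [ 0.1  0.2 -0.2]
y=xs [-90.   -0.1  -0. ]
y=-xs [90.  -0.   0.1]
y=ys [1.8e+02 1.0e-01 1.0e-01]
y=-ys [-0.  -0.1  0.1]
```

View pics/w4.png

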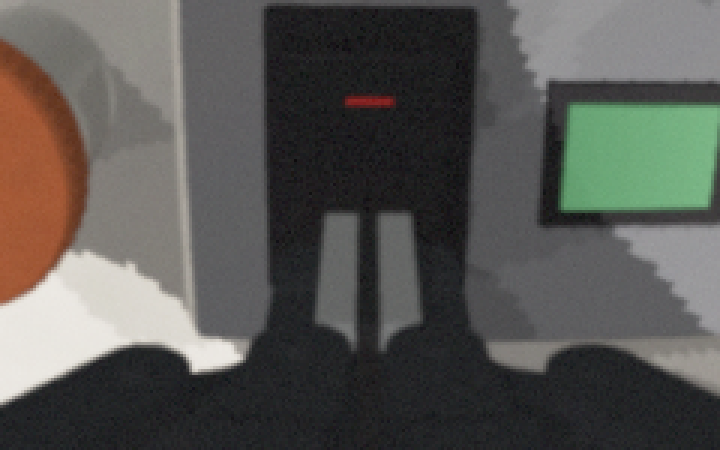

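```bash
python3 -m jog '[{"claw":0,"dp":[0.0005,0,0],"rotation":[0,0,0]},{"claw":0,"dp":[0.001,0,0],"rotation":[0,0,0]},{"claw":0,"dp":[0.0015,0,0],"rotation":[0,0,0]},{"claw":0,"dp":[0.002,0,0],"rotation":[0,0,0]},{"claw":0,"dp":[0.0025,0,0],"rotation":[0,0,0]},{"claw":0,"dp":[0.0025,0,0],"rotation":[0,0,0]},{"claw":0,"dp":[0.0025,0,0],"rotation":[0,0,0]},{"claw":0,"dp":[0.0025,0,0],"rotation":[0,0,0]},{"claw":0,"dp":[0.0025,0,0],"rotation":[0,0,0]},{"claw":0,"dp":[0.0025,0,0],"rotation":[0,0,0]}]'
```

```text
time: 5.4
tcp_pos: [0.5303, -0.2298, 0.058]
ee_rot: [-2.546, 1.569, -0.537]
ft_force: [-5.5, 3.3, 15.7]
grip_width: -0.0002
```

```bash
python3 -m jog '[{"claw":0,"dp":[-0.003,0,0],"rotation":[0,0,0]},{"claw":0,"dp":[-0.01,0,0],"rotation":[0,0,0]},{"claw":0,"dp":[-0.02,0,0],"rotation":[0,0,0]},{"claw":0,"dp":[-0.03,0,0],"rotation":[0,0,0]},{"claw":0,"dp":[-0.037,0,0],"rotation":[0,0,0]},{"claw":0,"dp":[-0.042,0,0],"rotation":[0,0,0]},{"claw":0,"dp":[-0.042,0,0],"rotation":[0,0,0]},{"claw":0,"dp":[-0.042,0,0],"rotation":[0,0,0]},{"claw":0,"dp":[-0.042,0,0],"rotation":[0,0,0]},{"claw":0,"dp":[-0.042,0,0],"rotation":[0,0,0]}]'
python3 - <<'E'
from h import *
t,R=goal([P["yellow"][0],P["yellow"][1],.08])
p,d=cams.capture("wrist");cv2.imwrite("pics/w5.png",p[:,:,::-1])
p,d=cams.capture("scene");cv2.imwrite("pics/s5.png",p[170:345,160:340,::-1].repeat(3,0).repeat(3,1))
E
```

```text
time: 6.23
tcp_pos: [0.5297, -0.2295, 0.0994]
ee_rot: [2.914, 1.571, -1.361]
ft_force: [0.7, -0.4, 0.1]
grip_width: 0.0001
t 6.23 tcp [ 0.5297 -0.2295  0.0994] F [ 0.68 -0.37  0.11] g 0.0001
dp mm [ 19.4  45.8 -68.7]
y=xs [-90.  -0.  -0.]
y=-xs [90. -0.  0.]
y=ys [180.  -0.   0.]
y=-ys [-0. -0. -0.]
```

View pics/w5.png

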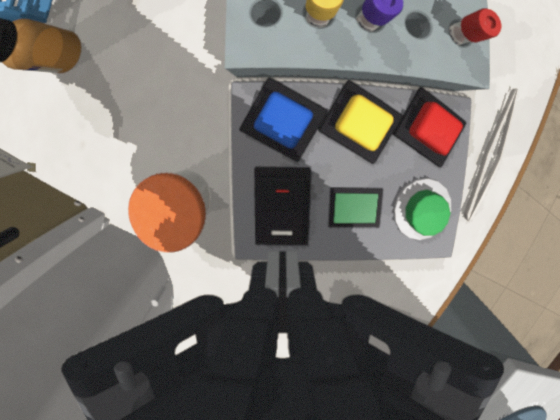

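View pics/s5.png

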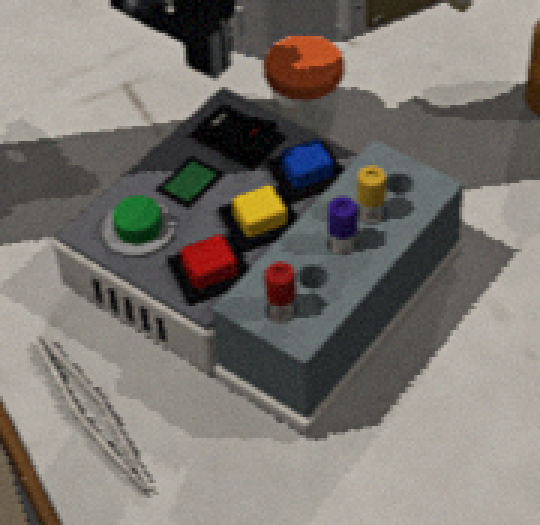

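```bash
python3 -m jog '[{"claw":0,"dp":[0,0.006,-0.009],"rotation":[0,0,0]},{"claw":0,"dp":[0,0.014,-0.021],"rotation":[0,0,0]},{"claw":0,"dp":[0,0.024,-0.036],"rotation":[0,0,0]},{"claw":0,"dp":[0,0.033,-0.050],"rotation":[0,0,0]},{"claw":0,"dp":[0.003,0.041,-0.062],"rotation":[0,0,0]},{"claw":0,"dp":[0.009,0.0458,-0.0687],"rotation":[0,0,0]},{"claw":0,"dp":[0.015,0.0458,-0.0687],"rotation":[0,0,0]},{"claw":0,"dp":[0.019,0.0458,-0.0687],"rotation":[0,0,0]},{"claw":0,"dp":[0.019,0.0458,-0.0687],"rotation":[0,0,0]},{"claw":0,"dp":[0.019,0.0458,-0.0687],"rotation":[0,0,0]}]'
python3 - <<'E'
from h import *
t,R=goal([P["yellow"][0],P["yellow"][1],.066])
p,d=cams.capture("wrist");cv2.imwrite("pics/w6.png",p[:,:,::-1])
E
```

```text
time: 7.17
tcp_pos: [0.5174, -0.3091, 0.0795]
ee_rot: [0.195, 1.569, 2.206]
ft_force: [-0.9, 0.2, -0.4]
grip_width: -0.0001
t 7.17 tcp [ 0.5174 -0.3091  0.0795] F [-0.86  0.19 -0.42] g -0.0001
dp mm [13.5  1.  -1.8]
y=xs [-89.9   0.1   0.1]
y=-xs [90.1  0.1 -0.1]
y=ys [-179.9    0.     0.2]
y=-ys [ 0.1  0.1 -0. ]
```

View pics/w6.png

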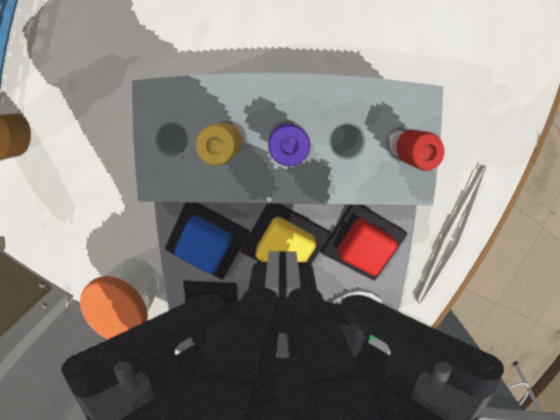

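```bash
python3 -m jog '[{"claw":0,"dp":[0.004,0.001,-0.0018],"rotation":[0,0,0]},{"claw":0,"dp":[0.008,0.001,-0.0018],"rotation":[0,0,0]},{"claw":0,"dp":[0.011,0.001,-0.0018],"rotation":[0,0,0]},{"claw":0,"dp":[0.014,0.001,-0.0018],"rotation":[0,0,0]},{"claw":0,"dp":[0.016,0.001,-0.0018],"rotation":[0,0,0]},{"claw":0,"dp":[0.018,0.001,-0.0018],"rotation":[0,0,0]},{"claw":0,"dp":[0.02,0.001,-0.0018],"rotation":[0,0,0]},{"claw":0,"dp":[0.021,0.001,-0.0018],"rotation":[0,0,0]},{"claw":0,"dp":[0.0215,0.001,-0.0018],"rotation":[0,0,0]},{"claw":0,"dp":[0.0215,0.001,-0.0018],"rotation":[0,0,0]}]'
python3 - <<'E'
from h import *
goal([P["yellow"][0],P["yellow"][1],.06])
E
```

```text
time: 8.05
tcp_pos: [0.5177, -0.3111, 0.06]
ee_rot: [0.089, 1.569, 2.1]
ft_force: [-3.6, 2.6, 10.2]
grip_width: -0.0001
t 8.05 tcp [ 0.5177 -0.3111  0.06  ] F [-3.55  2.6  10.18] g -0.0001
dp mm [0.  0.3 0.2]
y=xs [-89.9   0.1   0.1]
y=-xs [90.1  0.1 -0.1]
y=ys [-179.9    0.     0.2]
y=-ys [ 0.1  0.1 -0. ]
```

```bash
python3 -m jog '[{"claw":0,"dp":[0,0,0],"rotation":[0,0,0]},{"claw":0,"dp":[-0.003,0,0],"rotation":[0,0,0]},{"claw":0,"dp":[-0.01,0,0],"rotation":[0,0,0]},{"claw":0,"dp":[-0.02,0,0],"rotation":[0,0,0]},{"claw":0,"dp":[-0.03,0,0],"rotation":[0,0,0]},{"claw":0,"dp":[-0.038,0,0],"rotation":[0,0,0]},{"claw":0,"dp":[-0.04,0,0],"rotation":[0,0,0]},{"claw":0,"dp":[-0.04,0,0],"rotation":[0,0,0]},{"claw":0,"dp":[-0.04,0,0],"rotation":[0,0,0]},{"claw":0,"dp":[-0.04,0,0],"rotation":[0,0,0]}]'
python3 - <<'E'
from h import *
goal([P["start"][0],P["start"][1],.08])
p,d=cams.capture("scene");cv2.imwrite("pics/s7.png",p[170:345,160:340,::-1].repeat(3,0).repeat(3,1))
E
```

```text
time: 8.88
tcp_pos: [0.5173, -0.311, 0.0996]
ee_rot: [0.266, 1.568, 2.277]
ft_force: [-0.3, -0.2, -1.2]
grip_width: 0.0001
t 8.88 tcp [ 0.5173 -0.311   0.0996] F [-0.3  -0.23 -1.21] g 0.0001
dp mm [19.7 46.  52.9]
y=xs [-89.9   0.2   0.1]
y=-xs [90.1  0.1 -0.2]
y=ys [-1.799e+02  1.000e-01  2.000e-01]
y=-ys [ 0.1  0.2 -0. ]
```

View pics/s7.png

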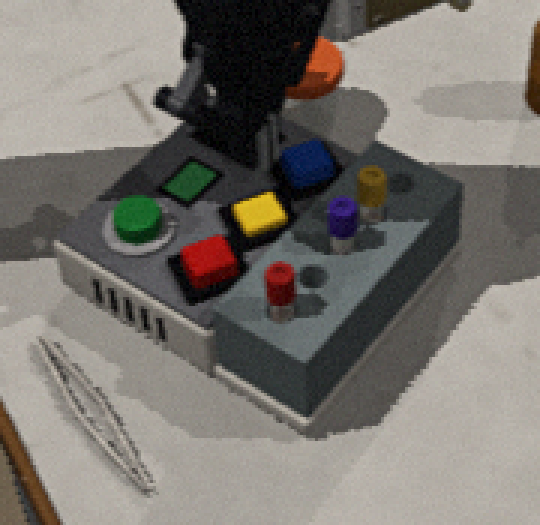

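Yellow is visibly lower, while red and blue stay up. Next is the start button.

```bash
python3 -m jog '[{"claw":0,"dp":[0,0.006,0.007],"rotation":[0,0,0]},{"claw":0,"dp":[0,0.014,0.016],"rotation":[0,0,0]},{"claw":0,"dp":[0,0.024,0.028],"rotation":[0,0,0]},{"claw":0,"dp":[0,0.033,0.038],"rotation":[0,0,0]},{"claw":0,"dp":[0.003,0.041,0.047],"rotation":[0,0,0]},{"claw":0,"dp":[0.009,0.046,0.0529],"rotation":[0,0,0]},{"claw":0,"dp":[0.015,0.046,0.0529],"rotation":[0,0,0]},{"claw":0,"dp":[0.019,0.046,0.0529],"rotation":[0,0,0]},{"claw":0,"dp":[0.019,0.046,0.0529],"rotation":[0,0,0]},{"claw":0,"dp":[0.019,0.046,0.0529],"rotation":[0,0,0]}]'
python3 - <<'E'
from h import *
t,R=goal([P["start"][0],P["start"][1],.06])
p,d=cams.capture("wrist");cv2.imwrite("pics/w8.png",p[:,:,::-1])
E
```

```text
time: 9.77
tcp_pos: [0.4535, -0.2826, 0.0801]
ee_rot: [0.292, 1.568, 2.303]
ft_force: [0.1, 0.2, -0.4]
grip_width: 0.0002
t 9.77 tcp [ 0.4535 -0.2826  0.0801] F [ 0.09  0.17 -0.36] g 0.0002
dp mm [20.1  0.3  0.1]
y=xs [-89.9   0.2   0.1]
y=-xs [90.1  0.1 -0.2]
y=ys [-1.799e+02  1.000e-01  3.000e-01]
y=-ys [ 0.1  0.2 -0.1]
```

View pics/w8.png

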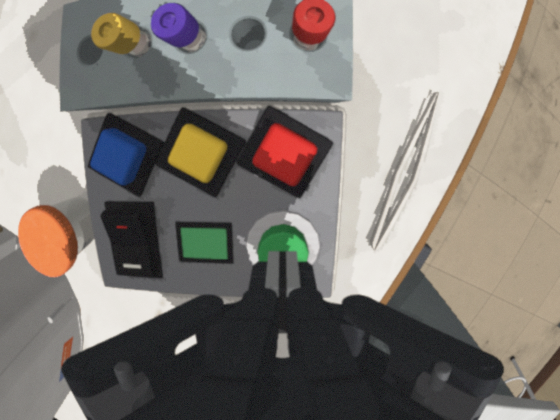

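```bash
python3 -m jog '[{"claw":0,"dp":[0.005,0,0],"rotation":[0,0,0]},{"claw":0,"dp":[0.01,0,0],"rotation":[0,0,0]},{"claw":0,"dp":[0.014,0,0],"rotation":[0,0,0]},{"claw":0,"dp":[0.017,0,0],"rotation":[0,0,0]},{"claw":0,"dp":[0.0195,0,0],"rotation":[0,0,0]},{"claw":0,"dp":[0.0215,0,0],"rotation":[0,0,0]},{"claw":0,"dp":[0.0225,0,0],"rotation":[0,0,0]},{"claw":0,"dp":[0.0225,0,0],"rotation":[0,0,0]},{"claw":0,"dp":[0.0225,0,0],"rotation":[0,0,0]},{"claw":0,"dp":[0.0225,0,0],"rotation":[0,0,0]}]'
```

```text
time: 10.65
tcp_pos: [0.4541, -0.2829, 0.06]
ee_rot: [0.212, 1.568, 2.223]
ft_force: [-3.4, 1.4, 13.4]
grip_width: 0.0002
```

The button reached its stop at z = 0.060 with 13 N. I'll hold briefly, then lift away.

```bash
python3 -m jog '[{"claw":0,"dp":[0.001,0,0],"rotation":[0,0,0]},{"claw":0,"dp":[0.001,0,0],"rotation":[0,0,0]},{"claw":0,"dp":[-0.005,0,0],"rotation":[0,0,0]},{"claw":0,"dp":[-0.02,0,0],"rotation":[0,0,0]},{"claw":0,"dp":[-0.04,0,0],"rotation":[0,0,0]},{"claw":0,"dp":[-0.065,0,0],"rotation":[0,0,0]},{"claw":0,"dp":[-0.085,0,0],"rotation":[0,0,0]},{"claw":0,"dp":[-0.1,0,0],"rotation":[0,0,0]},{"claw":0,"dp":[-0.1,0,0],"rotation":[0,0,0]},{"claw":0,"dp":[-0.1,0,0],"rotation":[0,0,0]}]'
python3 - <<'E'
from h import *
goal([P["start"][0],P["start"][1],.16])
p,d=cams.capture("wrist");cv2.imwrite("pics/w9.png",p[:,:,::-1])
p,d=cams.capture("scene");cv2.imwrite("pics/s9.png",p[170:345,160:340,::-1].repeat(3,0).repeat(3,1))
E
```

```text
time: 11.48
tcp_pos: [0.4546, -0.2834, 0.1605]
ee_rot: [-0.299, 1.569, 1.711]
ft_force: [-0.3, -1.1, -0.9]
grip_width: 0.0
t 11.48 tcp [ 0.4546 -0.2834  0.1605] F [-0.27 -1.1  -0.92] g 0.0
dp mm [0.5 1.  1.3]
y=xs [-89.9   0.    0.1]
y=-xs [90.1  0.1 -0. ]
y=ys [-1.799e+02 -0.000e+00  1.000e-01]
y=-ys [0.1 0.1 0. ]
```

View pics/w9.png

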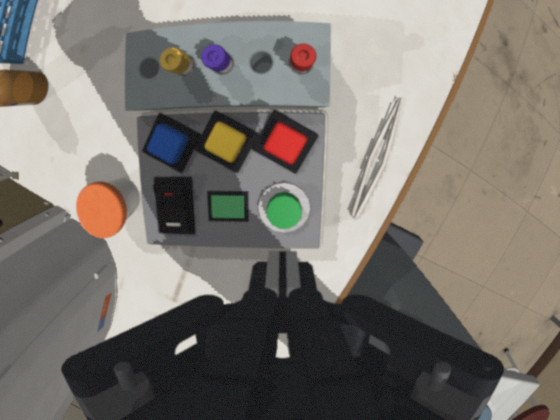

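View pics/s9.png

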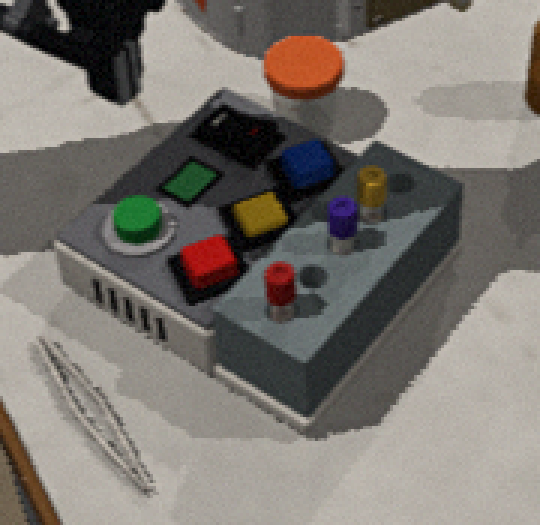

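The rocker is on, yellow is down, red and blue are up, the start button has sprung back, and nothing else has moved. The arm is clear, so I'm handing in.

```bash
python3 -c "
from workcell import job_done;print(job_done())"
```

```text
the job is handed in; nothing more can be done
None
```

I pressed the rocker, the yellow key and the start button with the closed fingertips, in that order, and handed the job in at about 11.6 s of the 38 s allowed.

- **Rocker:** the fingertips reached a hard stop at z = 58 mm with 16 N. In the pictures afterwards the near half is level.
- **Yellow key:** it reached its stop at z = 60 mm with 10 N and stayed visibly lower after I lifted off.
- **Start button:** it reached its stop at z = 60 mm with 13 N, and the last picture shows it sprung back out.
- **Everything else:** the last pictures show the red and blue keys up, the tubes in their wells, and the cup, forceps and bottle where they were. I judged this by eye and did not measure displacements. The tool was clear at z = 160 mm with about 1 N on the wrist, which is sensor noise.

No check failed. The joint values cannot be read, so rocker, key and button travel are inferred from the stops, forces and pictures. One early call was refused because I typed it in the wrong units and with too few rows; the arm did not move.

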